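# Sign in the colour jars and rack the palette scrapers

### The arm

A 6-joint arm with a two-finger parallel gripper is mounted at the origin on the work surface. World frame = base frame: x ahead of the robot, y to its left, z up, the work surface at z = 0. Lengths are in m, angles in degrees, forces in N, time in s.
With the tool pointing down it reaches from about 0.4 to 0.825 m from the base axis. Payload 7 kg.
Tool frame: the origin (TCP) lies at the very end of the fingers, on their centre line; the grasp point (between the pads) lies 19 mm behind it (r.hold_point_z is the distance from the TCP to the grasp point, in m); z points along the fingers, y is the line along which they close (so a half turn about z gives the same grasp; the last joint's range is limited). The gripper opens to 88 mm and grips with 3 to 60 N. Pads are 19 mm wide; open, the fingers measure 130 mm over their backs; the gripper's body (78 mm by 193 mm) begins 47 mm behind the grasp point.
Start: joints at [87.21, 20.546, 0.682, 0, -70.136, -16.507], TCP at [0.223, 0.637, 0.227] pointing down, gripper open.
Joint ranges: [-176.03, 176.03], [-82.01, 121.73], [-58.28, 71.71], [-173.87, 95.51], [-174.79, -0.11], [-173.66, 173.66]. Speed limits (degrees/s): [136.94, 136.94, 172.46, 180, 180, 180].

### API

Orientations are given as [roll, pitch, yaw] about the fixed x, y, z axes, in that order (R = Rz(yaw) Ry(pitch) Rx(roll)).
In Python, from plant import telemetry, vision, workorder, r gives the robot as it stands.
- The arm moves only by the tool move_arm, never from a script. Its argument "plan" is a list of rows, each a list of 7 numbers: the opening, from -1 (shut) to 1 (fully open), so that 0 is half open, then the shift along the world's x, y, z in m, then the turn, a rotation vector about the world's x, y, z in degrees. In form: [[fingers, dx, dy, dz, ax, ay, az], ...]. A call has 1 to 20 rows; each row shifts and turns the commanded pose from where the row before left it; what a row does not reach is not made up. A row lasts 1/8 s, in which the tool goes at most 62.5 mm and 10.7 degrees, less where a joint would pass 70% of its speed; a pose out of reach is approached as far as the arm can. A call is refused whole if a number of a shift passes 0.0625 or a number of a turn 10.7, either way. A call with a gripper value outside its range is refused whole. The fingers move at their own pace and stop on an object; "force" is the grip in N (left out, the last holds). Time passes only in rows, so rows that do not move let the fingers close. It gives the time, the measured TCP pose, the force, the opening and the grip force at its end, in the units of the state.
- telemetry.get_state(): the state, without advancing time (a new reading comes with each control period).
- vision.capture(name): name is "scene" or "top" or "wrist"; returns a dict with "img" (400x640x3 uint8, red, green, blue), "depth" (400x640 float32, m along the optical axis (not along the pixel's ray), 0 where there is no reading), "intrinsics" (3x3 intrinsics, pixels), "R" (3x3) and "t" (3): a world point X has camera coordinates R X + t. Camera axes: x right, y down, z forward; pixel columns grow to the right and rows downward; lengths in m; the calibration is good to about 2 mm. The wrist camera is an equidistant fisheye: a pixel r from the principal point sees the ray r / f radians off the axis. A picture is of the moment at which its call begins.
- workorder.close_job(): hands the job in; it is judged then, once.
The state is a dict: "time_s": time; "joints": joint angles; "qd": joint speeds; "joint_torque": joint torques, N m; "tcp_pos": TCP position; "eef_rot": TCP orientation; "contact_force": force on the tool from outside, world axes, zero at the start; "moment": the same for the moment, N m; "gripper_width": finger opening in m; "gripper_force": force on a finger pad.
Only numpy, scipy, OpenCV 4.12 (cv2) and the standard library are available. Lean on these libraries where they do the work, as an engineer would, in place of code of your own. Each camera call takes 0.05 s, during which the arm holds its last target. There are 200 camera calls.

### The job

Close down the porcelain painter's bench: stand each colour jar upright on a ringed spot of the label reader's tray, its paper label squarely facing the reader's window, and with all the jars so placed press the key on top of the reader right down. Slide each palette scraper, blade first, fully home into a slot of the wooden rack, and let go of it there. Leave the vase, brush pot, bowls and paint box where they are; a jar may get knocked aside meanwhile, and must be put right again.

Things in the scene. Friction and masses are not known exactly. Their poses are not given: they have to be found in the camera images.
- rack: Fixed pale wooden rack, 100 x 256 x 38 mm. Origin: centre of underside; x from slot mouths to closed ends, z up. Three flat slots along x at y -85, 0, 85 mm, mouths at -x: floor 20 mm up, gap 9 mm high, 58 mm wide, roofed over the outer 12 mm each side, middle open above. Closed ends at x 35 mm; roof begins at x -35, side walls too; floor juts out as a lip from x -55.
- reader: Fixed label reader. Origin: centre of underside; x from the spots towards the housing, z up. Grey tray 8 mm high (x -100 to 120, y -140 to 140 mm) with two ringed spots at x -30, y -70 and 70 mm; behind them a white housing (x 55 to 115 mm, 70 mm high) with a dark window opposite each spot on its face at x 55 mm.
- key (a joint): Reader's spring push key, on top of the housing: travel 0 (up) to 0.006 m (fully down, takes 5 N); counts as pressed beyond 0.004 m; springs back up.
- key_top (a point): Centre of the top of the key (round, 32 mm across).
- slot0 (a point): Middle of the closed end of rack slot 0 (rack y = -85 mm), on the slot floor; axes as the rack's.
- slot1 (a point): Middle of the closed end of rack slot 1 (rack y = 0 mm), on the slot floor; axes as the rack's.
- slot2 (a point): Middle of the closed end of rack slot 2 (rack y = 85 mm), on the slot floor; axes as the rack's.
- spot0 (a point): Centre of standing spot 0 (reader y = -70 mm), on the tray's top; axes as the reader's.
- spot1 (a point): Centre of standing spot 1 (reader y = 70 mm), on the tray's top; axes as the reader's.
- scraper0_grip (a point): Centre of the upright wooden grip of a palette scraper (may be absent): flat steel blade 130 x 50 x 4 mm, lying flat; grip 45 long (x), 18 thick (y), 45 mm tall, flush with its rear end; about 140 g. Point is 26.5 mm above the blade's underside; x points along the blade to its front edge, 107.5 mm ahead (85 mm of blade is free ahead of the grip), z up. All alike.
- scraper0_tip (a point): Middle of the front edge of scraper 0, 2 mm above the blade's underside; axes as the grip's.
- scraper1_grip (a point): Centre of the upright wooden grip of a palette scraper (may be absent): flat steel blade 130 x 50 x 4 mm, lying flat; grip 45 long (x), 18 thick (y), 45 mm tall, flush with its rear end; about 140 g. Point is 26.5 mm above the blade's underside; x points along the blade to its front edge, 107.5 mm ahead (85 mm of blade is free ahead of the grip), z up. All alike.
- scraper1_tip (a point): Middle of the front edge of scraper 1, 2 mm above the blade's underside; axes as the grip's.
- scraper2_grip (a point): Centre of the upright wooden grip of a palette scraper (may be absent): flat steel blade 130 x 50 x 4 mm, lying flat; grip 45 long (x), 18 thick (y), 45 mm tall, flush with its rear end; about 140 g. Point is 26.5 mm above the blade's underside; x points along the blade to its front edge, 107.5 mm ahead (85 mm of blade is free ahead of the grip), z up. All alike.
- scraper2_tip (a point): Middle of the front edge of scraper 2, 2 mm above the blade's underside; axes as the grip's.
- jar0_center (a point): Centre of an upright closed round colour jar (may be absent): 62 mm across, 64 mm tall, amber, dark lid, about 300 g. Point is on its axis, 32 mm up; x points out through the middle of its white paper label, z up. A white strip runs from the label over the lid to the lid's centre. Both alike.
- jar0_label (a point): Middle of the label of jar 0, on its side, 31 mm from its axis.
- jar1_center (a point): Centre of an upright closed round colour jar (may be absent): 62 mm across, 64 mm tall, amber, dark lid, about 300 g. Point is on its axis, 32 mm up; x points out through the middle of its white paper label, z up. A white strip runs from the label over the lid to the lid's centre. Both alike.
- jar1_label (a point): Middle of the label of jar 1, on its side, 31 mm from its axis.
- vase: White porcelain vase, 160 mm tall, 96 mm wide; bystander. Origin: centre of its underside.
- brushpot: Blue brush pot, 76 mm wide, with brushes; bystander. Origin: centre of its underside.
- bowls: Stack of white bowls, 120 mm wide; bystander. Origin: centre of its underside.
- paintbox: Closed wooden paint box, 160 x 90 x 40 mm; bystander. Origin: centre of its underside.
Not all that is in view belongs to the job. Leave any red or turquoise look-alike of the part that bears scraper2_grip alone. Leave any red look-alike of the part that bears scraper0_grip alone.

How it is judged (in metres and radians):
On the way, in this order (a step that is already met when the one before it is completed fails the run):
1. every jar stands on a ringed spot with its label facing the reader's window ((horizontal distance between jar0_center and spot0 below 0.018 m or horizontal distance between jar0_center and spot1 below 0.018 m) and z of each of jar0_center, jar1_center in the frame of reader below 0.049 m and angle between each of jar0_center, jar1_center's own z axis and vertical below 0.1 rad and angle between the x axis of each of jar0_center, jar1_center and the x axis of reader, either way round below 0.3 rad and x of each of jar0_label, jar1_label in the frame of reader above -0.02 m and (horizontal distance between jar1_center and spot0 below 0.018 m or horizontal distance between jar1_center and spot1 below 0.018 m)), for 0.3 s.
2. the key is pressed right down while the jars so stand (all of step 1 and value of joint key above 0.004 m), for 0.02 s.
At the end, for the whole second after the job is handed in: Every jar stands upright on the tray within 18 mm of the centre of a spot, its label within 0.30 rad (17 degrees) of facing the reader squarely; every scraper lies in a slot of the rack, grip up, its front edge within 13 mm of the slot's closed end; the key is up again (all of step 1 and x of scraper0_tip in the frame of rack between 0.022 and 0.045 m and (y of scraper0_tip in the frame of slot0 between -0.01 and 0.01 m or y of scraper0_tip in the frame of slot1 between -0.01 and 0.01 m or y of scraper0_tip in the frame of slot2 between -0.01 and 0.01 m) and z of scraper0_tip in the frame of rack between 0.014 and 0.034 m and angle between each of scraper0_grip, scraper1_grip, scraper2_grip's own z axis and vertical below 0.15 rad and angle between the x axis of each of scraper0_grip, scraper1_grip, scraper2_grip and the x axis of rack, either way round below 0.15 rad and x of scraper1_tip in the frame of rack between 0.022 and 0.045 m and (y of scraper1_tip in the frame of slot0 between -0.01 and 0.01 m or y of scraper1_tip in the frame of slot1 between -0.01 and 0.01 m or y of scraper1_tip in the frame of slot2 between -0.01 and 0.01 m) and z of scraper1_tip in the frame of rack between 0.014 and 0.034 m and x of scraper2_tip in the frame of rack between 0.022 and 0.045 m and (y of scraper2_tip in the frame of slot0 between -0.01 and 0.01 m or y of scraper2_tip in the frame of slot1 between -0.01 and 0.01 m or y of scraper2_tip in the frame of slot2 between -0.01 and 0.01 m) and z of scraper2_tip in the frame of rack between 0.014 and 0.034 m and value of joint key below 0.002 m); the robot touches nothing.
It fails at once if the vase is pushed more than 40 mm or tipped (distance of vase from where it was at the start of the episode above 0.04 m or angle between vase's own z axis and vertical above 0.4 rad).
It fails at once if the brushpot is pushed more than 40 mm or tipped (distance of brushpot from where it was at the start of the episode above 0.04 m or angle between brushpot's own z axis and vertical above 0.4 rad).
It fails at once if the bowls is pushed more than 40 mm or tipped (distance of bowls from where it was at the start of the episode above 0.04 m or angle between bowls's own z axis and vertical above 0.4 rad).
It fails at once if the paintbox is pushed more than 40 mm or tipped (distance of paintbox from where it was at the start of the episode above 0.04 m or angle between paintbox's own z axis and vertical above 0.4 rad).
Of scraper0, scraper1, scraper2 only 2 to 3 are there at a start; the rules pass over those that are not, and their reading is None.
Of jar0, jar1 only 1 to 2 are there at a start; the rules pass over those that are not, and their reading is None.
At some moment in a run one of jar0, jar1 may be knocked a few centimetres aside while the robot is not near it.
It also fails if it takes over 210 s, if anything falls off the work surface, if the arm or the gripper's body presses on something with over 40 N, if the wrist force passes 120 N, or if a joint passes its speed limit or range.

## Working session

There is one attempt and no reset: what is moved stays moved. The work goes in short steps, Python scripts to look and compute and a tool call to move; the robot and the scene stay as the last step left them, time stands still between calls to the robot, and variables do not carry over. Pictures are saved under pics/ and viewed, at most 14 in all, crops included, and the job is handed in when it is done.

Besides the shell and the picture viewer there is one more tool, called after ">>>" as name(argument=value, ...) on one line, values as JSON. move_arm: Moves the arm, as the interface text tells. Its arguments: {"type":"object","properties":{"plan":{"type":"array"},"force":{"type":"number"}},"required":["plan"]}

```bash
ls; mkdir -p pics; cat > h.py <<'E'
import numpy as np, cv2
from plant import telemetry, vision, workorder, r
def cap(n): return vision.capture(n)
def save(c,f,crop=None,scale=1):
    im=c["img"][:,:,::-1]
    if crop: a,b,x,y=crop; im=im[b:y,a:x]
    cv2.imwrite("pics/"+f,cv2.resize(im,None,fx=scale,fy=scale,interpolation=cv2.INTER_CUBIC))
def ray(c,uv):
    uv=np.atleast_2d(np.float64(uv)); d=np.c_[uv,np.ones(len(uv))]@np.linalg.inv(c["intrinsics"]).T
    R=np.array(c["R"]);t=np.array(c["t"]); return -R.T@t, d@R
def onplane(c,uv,z):
    o,d=ray(c,uv); return o+d*((z-o[2])/d[:,2:])
def cloud(c):
    v,u=np.mgrid[:400,:640]; o,d=ray(c,np.c_[u.ravel(),v.ravel()])
    return (o+d*c["depth"].reshape(-1,1)).reshape(400,640,3)
E
python3 - <<'E'
from h import *
for n in ("top","scene"):
    c=cap(n); save(c,n+"0.png"); np.savez(n+"0.npz",**c)
    print(n,(-np.array(c["R"]).T@c["t"]).round(3),np.array(c["intrinsics"]).round(1).tolist(), np.array(c["R"]).round(2).tolist())
print(telemetry.get_state())
E
```

```text
pics
top [0.308 0.02  1.342] [[376.0, 0.0, 320.3], [0.0, 376.0, 193.1], [0.0, 0.0, 1.0]] [[-0.03, -1.0, 0.01], [-0.98, 0.03, -0.2], [0.2, -0.01, -0.98]]
scene [2.085 0.14  1.221] [[462.1, 0.0, 324.3], [0.0, 462.1, 195.1], [0.0, 0.0, 1.0]] [[-0.08, 1.0, 0.01], [0.59, 0.05, -0.81], [-0.8, -0.06, -0.59]]
{'time_s': 0.1, 'joints': array([ 8.72102851e+01,  2.05873078e+01,  6.40552068e-01, -1.58138778e-02,
       -7.01357284e+01, -1.65075155e+01]), 'qd': array([-0.00374319, -0.13758405,  0.12678657,  0.10488584, -0.02771556,
        0.01415851]), 'joint_torque': array([-1.30399680e-03, -5.84166312e+01,  2.93749040e+01,  7.01554477e+00,
        1.01232881e-02, -4.22094922e-05]), 'tcp_pos': array([0.22295325, 0.63667284, 0.2257343 ]), 'eef_rot': array([ 1.79916691e+02, -9.18482737e-03, -1.93026079e+01]), 'contact_force': array([ 0.13408859, -0.44484136, -0.20448582]), 'moment': array([0.01106637, 0.02855142, 0.00971336]), 'gripper_force': 0.0, 'gripper_width': 0.08766350552369911}
```

View images.

View pics/top0.png

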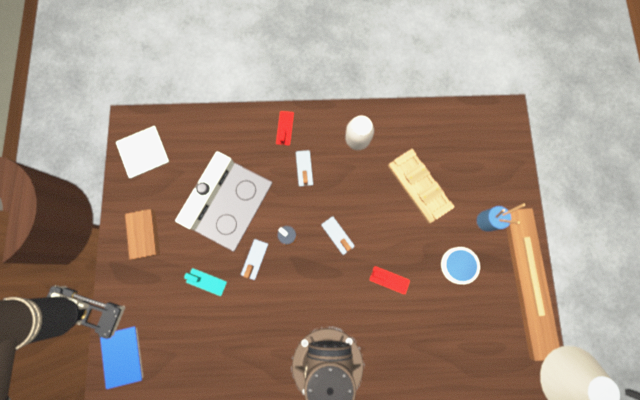

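View pics/scene0.png

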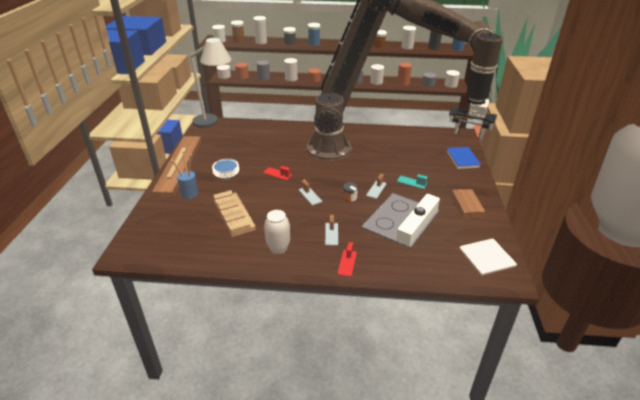

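The top view shows steel scrapers with wooden grips at (305,168), (338,235) and (254,259). The look-alikes are red at (285,128) and (390,280), and turquoise at (205,282). One jar is at (287,235), the reader at (225,205) with rings at (246,190) and (227,224), and the rack at (421,186). The bystanders are the vase (359,132), pot (495,218), bowls (461,264) and a box at (140,234). I choose the three grey-bladed scrapers.

```bash
python3 - <<'E'
from h import *
c=dict(np.load("top0.npz")); P=cloud(c); hsv=cv2.cvtColor(c["img"],cv2.COLOR_RGB2HSV)
H,S,V=[hsv[...,i].astype(int) for i in range(3)]
print("table z", np.median(P[300:310,300:500,2]).round(4), P[300:310,380:500,2].std().round(4))
def box(u0,v0,u1,v1):
    m=np.zeros((400,640),bool); m[v0:v1,u0:u1]=1; return m
def px(m): v,u=np.nonzero(m); return np.c_[u,v]
def rep(n,pts):
    (cx,cy),s,a=cv2.minAreaRect(pts[:,:2].astype(np.float32)); print(n,len(pts),np.round([cx,cy],4),np.round(s,3),round(a,1),pts[:,2].min().round(3),np.median(pts[:,2]).round(3))
for n,b in {"A":(290,148,318,190),"B":(318,214,357,257),"C":(240,237,270,282)}.items():
    m=box(*b)
    bl=px(m&(V>140)&(S<60)); gr=px(m&(H<18)&(S>110)&(V>120))
    pb=onplane(c,bl,0.004); pg=onplane(c,gr,0.049)
    rep(n+" blade",pb); rep(n+" grip",pg); print(n,"gripcloud z",np.median(P[gr[:,1],gr[:,0],2]).round(3), 'blade z',np.median(P[bl[:,1],bl[:,0],2]).round(3),"dir",np.degrees(np.arctan2(*(pb.mean(0)-pg.mean(0))[1::-1])).round(1))
# reader
m=box(170,145,280,255)
hz=P[...,2]; q=px(m&(hz>0.055)&(hz<0.08)&(V>150)&(S<50)); rep("housing",onplane(c,q,0.07))
q=px(m&(V>100)&(S<50)); rep("reader all@0.008",onplane(c,q,0.008))
m=box(380,140,460,230); q=px(m&(S>60)&(V>150)&(hz>0.03)); rep("rack",onplane(c,q,0.038)); q=px(m&(S>60)&(V>150)&(hz>0.012));rep("rackall",onplane(c,q,0.03))
m=box(272,220,302,250); q=px(m&(hz>0.04)); rep("jar",onplane(c,q,0.064)); q=px(m&(V>170)&(S<60)); print("strip",onplane(c,q,0.064).mean(0))
# other tall things
m=(hz>0.01)&(hz<0.3)
m[330:]=0; k,l,st,ce=cv2.connectedComponentsWithStats(m.astype(np.uint8))
for i in range(1,k):
    if st[i,4]>40: w=P[l==i]; print(ce[i].round(),st[i,4],w.mean(0).round(3),w[:,2].max().round(3))
save(c,"crop1.png",(160,90,480,310),2.5)
E
```

```text
table z -0.0005 0.0865
A blade 499 [0.6821 0.063 ] [0.138 0.057] 4.1 0.004 0.004
A grip 592 [0.6669 0.0634] [0.097 0.151] 88.4 0.049 0.049
A gripcloud z -0.0 blade z 0.003 dir -1.2
B blade 548 [ 0.4308 -0.0504] [0.136 0.057] 34.1 0.004 0.004
B grip 1045 [ 0.4272 -0.0479] [0.132 0.144] 88.3 0.049 0.049
B gripcloud z -0.0 blade z 0.003 dir 1.8
C blade 573 [0.3636 0.2651] [0.103 0.136] 70.1 0.004 0.004
C grip 657 [0.3544 0.2357] [0.099 0.149] 89.9 0.049 0.049
C gripcloud z -0.0 blade z 0.003 dir 30.4
housing 1280 [0.5294 0.29  ] [0.332 0.279] 60.9 0.07 0.07
reader all@0.008 5430 [0.5389 0.2983] [0.365 0.297] 61.0 0.008 0.008
rack 991 [ 0.596  -0.3556] [0.258 0.1  ] 31.2 0.038 0.038
rackall 2048 [ 0.5956 -0.3543] [0.26  0.109] 31.2 0.03 0.03
jar 274 [0.4373 0.1287] [0.079 0.07 ] 6.9 0.064 0.064
strip [0.44272725 0.1379257  0.064     ]
[359. 133.] 741 [ 0.762 -0.132  0.131] 0.167
[283. 136.] 81 [0.792 0.136 0.042] 0.053
[140. 142.] 59 [0.794 0.669 0.012] 0.017
[125. 144.] 100 [0.789 0.721 0.012] 0.016
[133. 151.] 50 [0.76  0.691 0.012] 0.016
[143. 162.] 293 [0.717 0.652 0.012] 0.017
[421. 186.] 2086 [ 0.595 -0.355  0.028] 0.045
[205. 192.] 1789 [0.589 0.404 0.063] 0.098
[305. 177.] 71 [0.634 0.059 0.046] 0.055
[524. 262.] 4109 [ 0.316 -0.682  0.042] 0.216
[  2. 227.] 194 [0.493 1.125 0.02 ] 0.041
[142. 235.] 1376 [0.449 0.627 0.037] 0.047
[287. 236.] 284 [0.429 0.124 0.061] 0.07
[345. 245.] 80 [ 0.393 -0.074  0.046] 0.053
[460. 266.] 1082 [ 0.311 -0.457  0.058] 0.068
[248. 271.] 94 [0.314 0.257 0.043] 0.053
[379. 276.] 84 [ 0.286 -0.184  0.044] 0.053
[193. 278.] 103 [0.298 0.445 0.042] 0.054
```

View pics/crop1.png

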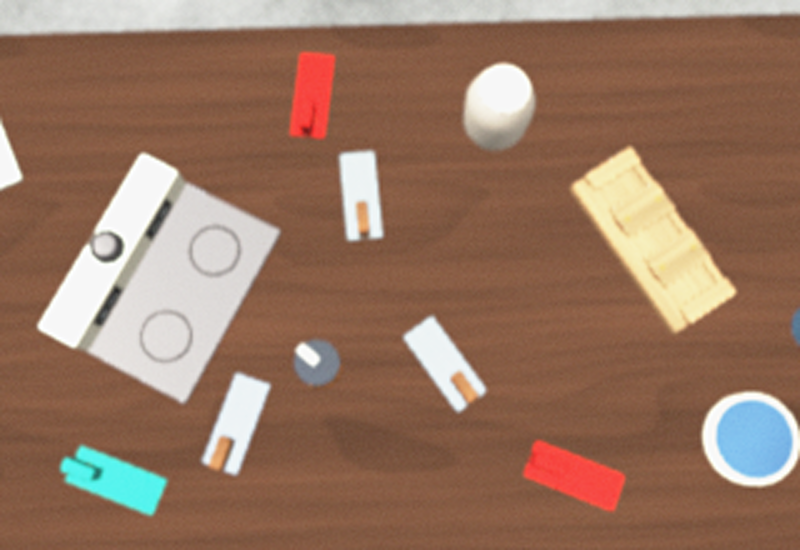

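The crop confirms grey blades with wooden grips for A, B and C. The jar's lid strip points up-left, toward the reader, and the coloured ones are look-alikes. Next I'll get cleaner fits.

```bash
cat >> h.py <<'E'
def px(m): v,u=np.nonzero(m); return np.c_[u,v]
def comp(m,seed):
    k,l,st,ce=cv2.connectedComponentsWithStats(m.astype(np.uint8),connectivity=4)
    i=1+np.argmin(np.linalg.norm(ce[1:]-seed,axis=1)+1e3*(st[1:,4]<30)); return l==i
def rect(pts):
    (cx,cy),s,a=cv2.minAreaRect(pts[:,:2].astype(np.float32))
    if s[0]<s[1]: a+=90; s=s[::-1]
    return np.round([cx,cy],4),np.round(s,3),round(a,1)
E
python3 - <<'E'
from h import *
print([x for x in dir(r) if x[0]!='_'])
c=dict(np.load("top0.npz")); P=cloud(c); hsv=cv2.cvtColor(c["img"],cv2.COLOR_RGB2HSV)
S,V=hsv[...,1].astype(int),hsv[...,2].astype(int); hz=P[...,2]
print(c["img"][222,236],c["img"][180,305],c["img"][262,256],c["img"][205,200])
for n,s in {"A":(305,168),"B":(338,235),"C":(254,259)}.items():
    m=comp((V>150)&(S<40),s); print(n,rect(onplane(c,px(m),0.004)))
m=comp((hz>0.055)&(hz<0.08)&(V>150)&(S<60),(205,190)); print("housing",rect(onplane(c,px(m),0.07)))
m=comp((V>100)&(S<50)&(hz<.03)&(hz>.003),(230,205)); print("tray",rect(onplane(c,px(m),0.008)))
m=comp((hz>.076)&(hz<.11),(203,188)); w=P[m]; print("key",w.mean(0),np.median(w[:,2]),rect(onplane(c,px(m),np.median(w[:,2]))))
m=np.zeros_like(m);m[140:235,380:465]=1
w=P[m&(hz>.01)]; 
c0=np.array([.5955,-.355]); a=np.radians(31.2); ex=np.array([np.sin(a),-np.cos(a)]); ey=np.array([np.cos(a),np.sin(a)])
u=(w[:,:2]-c0)@ex; v=(w[:,:2]-c0)@ey
for lo in np.arange(-.065,.065,.01):
    s=(u>=lo)&(u<lo+.01); print(round(lo+.005,3),s.sum(),[ (np.median(w[s&(abs(v-k)<.01),2]).round(3) if (s&(abs(v-k)<.01)).sum() else None) for k in (-.085,-.0425,0,.0425,.085)])
E
```

```text
['Unreachable', 'hold_point_z']
[177 171 168] [234 174 113] [237 243 245] [247 247 247]
A (array([0.6817, 0.0629]), array([0.136, 0.055]), 3.8)
B (array([ 0.4308, -0.0511]), array([0.135, 0.055]), 33.8)
C (array([0.3561, 0.2445]), array([0.136, 0.056]), 159.0)
housing (array([0.5943, 0.407 ]), array([0.279, 0.065]), 150.9)
tray (array([0.5465, 0.3189]), array([0.283, 0.164]), 151.1)
key [0.59505017 0.40814436 0.0855967 ] 0.0850102148684797 (array([0.5953, 0.408 ]), array([0.046, 0.044]), 1.7)
-0.06 0 [None, None, None, None, None]
-0.05 120 [np.float64(0.02), np.float64(0.018), np.float64(0.017), np.float64(0.018), np.float64(0.017)]
-0.04 189 [np.float64(0.019), np.float64(0.021), np.float64(0.017), np.float64(0.021), np.float64(0.019)]
-0.03 265 [np.float64(0.019), np.float64(0.025), np.float64(0.018), np.float64(0.023), np.float64(0.019)]
-0.02 196 [np.float64(0.019), np.float64(0.038), np.float64(0.02), np.float64(0.038), np.float64(0.018)]
-0.01 196 [np.float64(0.02), np.float64(0.037), np.float64(0.019), np.float64(0.038), np.float64(0.02)]
0.0 195 [np.float64(0.019), np.float64(0.036), np.float64(0.02), np.float64(0.037), np.float64(0.02)]
0.01 200 [np.float64(0.02), np.float64(0.038), np.float64(0.021), np.float64(0.038), np.float64(0.018)]
0.02 194 [np.float64(0.02), np.float64(0.038), np.float64(0.02), np.float64(0.037), np.float64(0.019)]
0.03 189 [np.float64(0.019), np.float64(0.038), np.float64(0.02), np.float64(0.039), np.float64(0.02)]
0.04 217 [np.float64(0.021), np.float64(0.039), np.float64(0.022), np.float64(0.038), np.float64(0.021)]
0.05 125 [np.float64(0.028), np.float64(0.039), np.float64(0.03), np.float64(0.038), np.float64(0.027)]
0.06 0 [None, None, None, None, None]
```

>>> move_arm(plan=[[0.2,0.02,-0.03,0,0,0,1.4],[0.2,0.026,-0.036,0,0,0,1.4],[0.2,0.026,-0.036,0,0,0,1.4],[0.2,0.026,-0.036,0,0,0,1.4],[0.2,0.026,-0.036,0,0,0,1.4],[0.2,0.026,-0.036,0,0,0,1.4],[0.2,0.026,-0.036,0,0,0,1.4],[0.2,0.026,-0.036,0,0,0,1.4],[0.2,0.026,-0.036,0,0,0,1.4],[0.2,0.026,-0.036,0,0,0,1.4],[0.2,0.026,-0.036,0,0,0,1.4],[0.2,0.026,-0.036,0,0,0,1.4],[0.2,0.026,-0.036,0,0,0,1.4],[0.2,0.026,-0.036,0,0,0,1.4],[0.2,0.026,-0.036,0,0,0,1.4],[0.2,0.026,-0.036,0,0,0,1.4],[0.2,0.006,-0.007,0,0,0,0.7],[0.2,0,0,0,0,0,0]])

```text
time_s: 2.35
tcp_pos: [0.6389, 0.0597, 0.2259]
eef_rot: [180.0, 0.1, 3.7]
contact_force: [0.8, 0.3, 1.2]
gripper_width: 0.0527
gripper_force: 0.0
```

```bash
cat >> h.py <<'E'
def wray(c,uv):
    K=np.array(c["intrinsics"]); uv=np.atleast_2d(np.float64(uv))
    x=(uv-[K[0,2],K[1,2]])/[K[0,0],K[1,1]]; th=np.linalg.norm(x,axis=1,keepdims=True); s=np.where(th>1e-9,np.sin(th)/np.maximum(th,1e-9),1)
    d=np.c_[x*s,np.cos(th)]; R=np.array(c["R"]); return -R.T@c["t"], d@R
def wplane(c,uv,z):
    o,d=wray(c,uv); return o+d*((z-o[2])/d[:,2:])
def wproj(c,X):
    p=np.atleast_2d(X)@np.array(c["R"]).T+c["t"]; K=c["intrinsics"]; rr=np.linalg.norm(p[:,:2],axis=1); th=np.arctan2(rr,p[:,2])
    return p[:,:2]/rr[:,None]*th[:,None]*[K[0,0],K[1,1]]+[K[0,2],K[1,2]]
def ortho(c,cx,cy,z,half=.14,n=560):
    "rectify a wrist view onto plane z: image up=+x, left=+y"
    g=np.linspace(half,-half,n); X,Y=np.meshgrid(g+cx,g+cy,indexing='ij')
    m=wproj(c,np.c_[X.ravel(),Y.ravel(),np.full(n*n,z)]).astype(np.float32).reshape(n,n,2)
    return cv2.remap(c["img"],m[...,0],m[...,1],cv2.INTER_LINEAR)
E
python3 - <<'E'
from h import *
c=cap("wrist"); np.savez("w1.npz",**c); save(c,"w1.png"); print(np.array(c["intrinsics"]).round(1).tolist(),(-np.array(c["R"]).T@c["t"]).round(3),c["R"].round(2))
print(wproj(c,[[.6393,.0601,.049],[.7465,.067,.004]]))
E
```

```text
[[309.7, 0.0, 320.3], [0.0, 309.7, 198.2], [0.0, 0.0, 1.0]] [0.717 0.065 0.384] [[ 0.06 -1.    0.  ]
 [-0.96 -0.06  0.29]
 [-0.29 -0.02 -0.96]]
[[319.6918224  177.86974627]
 [319.68260322  83.20003039]]
```

View pics/w1.png

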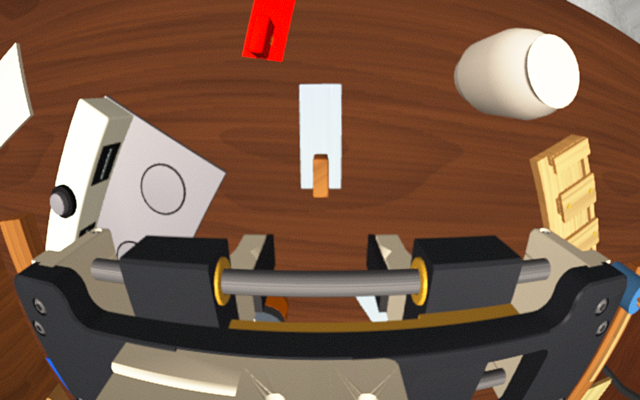

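The wrist view shows scraper A centred and square: front edge at (320,84) and grip at (321,175), where predicted. I'm going down to grip it.

>>> move_arm(plan=[[0.2,0,0,-0.03,0,0,0],[0.2,0,0,-0.04,0,0,0],[0.2,0,0,-0.04,0,0,0],[0.2,0,0,-0.04,0,0,0],[0.2,0,0,-0.03,0,0,0],[0.2,0,0,-0.02,0,0,0],[0.2,0,0,-0.013,0,0,0],[0.2,0,0,0,0,0,0],[-1,0,0,0,0,0,0],[-1,0,0,0,0,0,0],[-1,0,0,0,0,0,0],[-1,0,0,0,0,0,0],[-1,0,0,0,0,0,0]], force=30)

```text
time_s: 4.03
tcp_pos: [0.6392, 0.06, 0.0139]
eef_rot: [180.0, -0.0, 3.8]
contact_force: [-0.3, 0.3, 3.6]
gripper_width: 0.0178
gripper_force: 30.0
```

>>> move_arm(plan=[[-1,0,0,0.02,0,0,0],[-1,0,0,0.04,0,0,0],[-1,0,0,0.04,0,0,0],[-1,-0.005,-0.019,0,0,0,-5.2],[-1,-0.005,-0.019,0,0,0,-5.2],[-1,-0.005,-0.019,0,0,0,-5.2],[-1,-0.005,-0.019,0,0,0,-5.2],[-1,-0.005,-0.019,0,0,0,-5.2],[-1,-0.005,-0.019,0,0,0,-5.2],[-1,-0.005,-0.019,0,0,0,-5.2],[-1,-0.005,-0.019,0,0,0,-5.2],[-1,-0.005,-0.019,0,0,0,-5.2],[-1,-0.005,-0.019,0,0,0,-5.2],[-1,-0.006,-0.016,0,0,0,-5.2],[-1,-0.006,-0.015,0,0,0,-5.4],[-1,0,0,0,0,0,0],[-1,0,0,0,0,0,0]])

```text
time_s: 6.15
tcp_pos: [0.5771, -0.1608, 0.1134]
eef_rot: [180.0, 0.0, -58.7]
contact_force: [0.0, -0.1, -1.5]
gripper_width: 0.0177
gripper_force: 30.0
```

```bash
python3 - <<'E'
from h import *
c=cap("wrist"); np.savez("w2.npz",**c); s=telemetry.get_state(); print(s["tcp_pos"],s["eef_rot"])
o=ortho(c,.5955,-.355,.038,.16,560)[:,:,::-1]; cv2.imwrite("pics/w2.png",np.hstack([cv2.resize(c["img"][:,:,::-1],None,fx=.375*0+.01,fy=.01)[:0] if 0 else o]))
E
```

```text
[ 0.57717714 -0.1605986   0.11341673] [ 1.79995491e+02  8.91967024e-03 -5.87185468e+01]
```

View pics/w2.png

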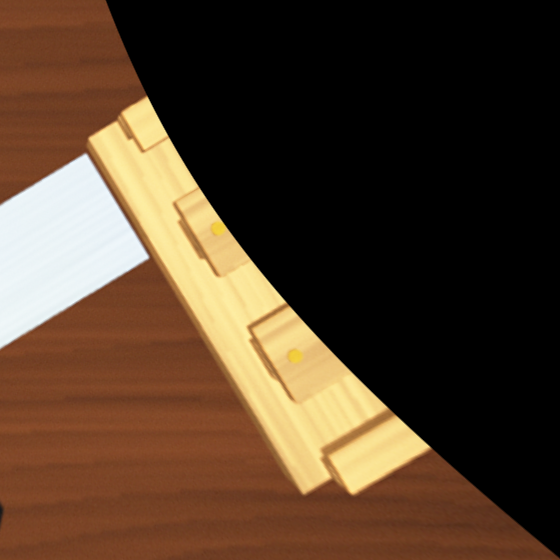

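Ortho view at 0.57 mm/px: the roof fronts run from (119,114) to (352,494), giving slot axes at -58.8°. Blade edge (85,152)–(148,257) is square to slot 2. Insert now.

>>> move_arm(plan=[[-1,0.001,0.0005,-0.02,0,0,0],[-1,0,0,-0.03,0,0,0],[-1,0,0,-0.02,0,0,0],[-1,0,0,-0.007,0,0,0],[-1,0,0,0,0,0,0],[-1,0.0052,-0.0086,0,0,0,0],[-1,0.0052,-0.0086,0,0,0,0],[-1,0.0052,-0.0086,0,0,0,0],[-1,0.0052,-0.0086,0,0,0,0],[-1,0.0052,-0.0086,0,0,0,0],[-1,0.0052,-0.0086,0,0,0,0],[-1,0.0052,-0.0086,0,0,0,0],[-1,0.0052,-0.0086,0,0,0,0],[-1,0.0052,-0.0086,0,0,0,0],[-1,0.0052,-0.0086,0,0,0,0],[-1,0,0,0,0,0,0]])

```text
time_s: 8.2
tcp_pos: [0.6303, -0.2471, 0.0364]
eef_rot: [-180.0, -0.0, -58.8]
contact_force: [0.4, 0.1, -2.1]
gripper_width: 0.018
gripper_force: 30.0
```

>>> move_arm(plan=[[-1,0.0013,-0.0021,0,0,0,0],[-1,0.0013,-0.0021,0,0,0,0],[-1,0.0013,-0.0021,0,0,0,0],[-1,0.0005,-0.0009,0,0,0,0],[-1,0,0,0,0,0,0]])

```text
time_s: 8.82
tcp_pos: [0.6345, -0.2537, 0.0366]
eef_rot: [-180.0, -0.0, -58.8]
contact_force: [-0.0, 0.1, -2.2]
gripper_width: 0.0179
gripper_force: 30.0
```

>>> move_arm(plan=[[-1,0.0008,-0.0013,0,0,0,0],[-1,0.0008,-0.0013,0,0,0,0],[-1,0.0008,-0.0013,0,0,0,0],[-1,0,0,0,0,0,0]])

```text
time_s: 9.32
tcp_pos: [0.6349, -0.2551, 0.036]
eef_rot: [179.9, 0.3, -58.8]
contact_force: [-5.5, 12.5, 4.9]
gripper_width: 0.0179
gripper_force: 30.0
```

>>> move_arm(plan=[[-1,-0.0008,0.0014,0,0,0,0],[-0.1,0,0,0,0,0,0],[-0.1,0,0,0,0,0,0],[-0.1,0,0,0,0,0,0],[-0.1,0,0,0,0,0,0],[-0.1,0,0,0.02,0,0,0],[-0.1,0,0,0.03,0,0,0],[-0.1,0,0,0.05,0,0,0],[-0.1,0,0,0.05,0,0,0],[-0.1,0,0,0,0,0,0]])

```text
time_s: 10.58
tcp_pos: [0.6386, -0.257, 0.1922]
eef_rot: [-179.6, -0.4, -58.8]
contact_force: [0.3, 0.3, -0.8]
gripper_width: 0.0393
gripper_force: 0.0
```

```bash
python3 - <<'E'
from h import *
c=cap("top"); P=cloud(c); np.savez("top1.npz",**c); s=telemetry.get_state(); print(s["time_s"],s["tcp_pos"],s["eef_rot"])
hsv=cv2.cvtColor(c["img"],cv2.COLOR_RGB2HSV); S,V=hsv[...,1].astype(int),hsv[...,2].astype(int); hz=P[...,2]
for n,sd in {"B":(338,235),"C":(254,259)}.items():
    m=comp((V>150)&(S<40),sd); ce=px(m).mean(0); print(n,ce,rect(onplane(c,px(m),0.004)))
m=comp((hz>.04)&(hz<.08),(287,236)); print("jar",px(m).mean(0),rect(onplane(c,px(m),0.064)))
save(c,"top1.png",(200,90,520,300),2.5)
E
```

```text
10.625 [ 0.63717758 -0.25646341  0.18914878] [-1.79793036e+02 -1.70887552e-01 -5.88027733e+01]
B [283.09589041 231.76712329] (array([0.4479, 0.143 ]), array([0.038, 0.025]), 43.8)
C [255.07480315 256.00393701] (array([0.3584, 0.2436]), array([0.13 , 0.056]), 159.0)
jar [286.63099631 235.2398524 ] (array([0.4296, 0.1246]), array([0.061, 0.06 ]), 24.9)
```

View pics/top1.png

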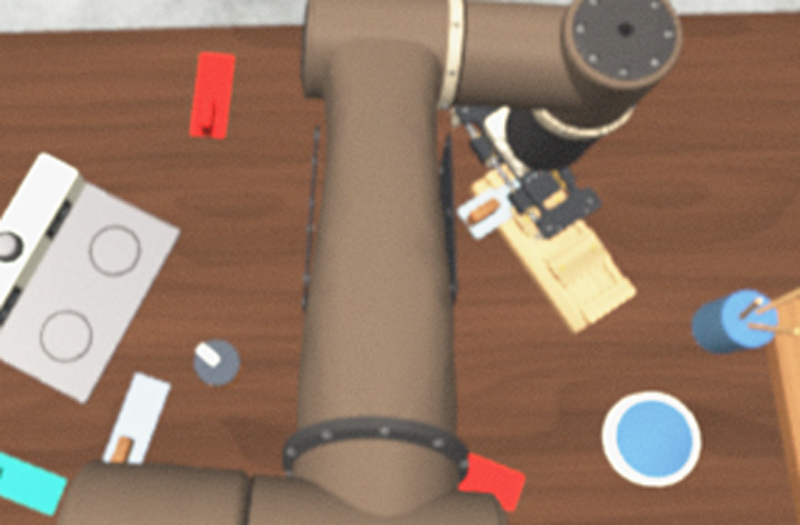

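Scraper A is home in slot 2 (grip at (483,210) in the crop), and the jar and C are undisturbed. Now B.

>>> move_arm(plan=[[0.2,-0.018,0.0145,0,0,0,7],[0.2,-0.018,0.0145,0,0,0,7.1],[0.2,-0.018,0.0145,0,0,0,7.1],[0.2,-0.018,0.0145,0,0,0,7.1],[0.2,-0.018,0.0145,0,0,0,7.1],[0.2,-0.018,0.0145,0,0,0,7.1],[0.2,-0.018,0.0145,0,0,0,7.1],[0.2,-0.018,0.0145,0,0,0,7.1],[0.2,-0.018,0.0145,0,0,0,7.1],[0.2,-0.018,0.0145,0,0,0,7.2],[0.2,-0.018,0.0145,0,0,0,7.2],[0.2,-0.018,0.0145,0,0,0,7.2],[0.2,-0.021,0.011,0,0,0,7.3],[0.2,0,0,0,0,0,0],[0.2,0,0,0,0,0,0]])

```text
time_s: 12.5
tcp_pos: [0.3992, -0.0712, 0.1862]
eef_rot: [-180.0, 0.0, 33.8]
contact_force: [-0.7, -0.3, 0.4]
gripper_width: 0.0526
gripper_force: 0.0
```

```bash
cat > chk.py <<'E'
from h import *
import sys
cx,cy,yaw=map(float,sys.argv[1:4]); f=sys.argv[4]  # predicted blade centre
c=cap("wrist"); s=telemetry.get_state(); print(s["tcp_pos"],s["eef_rot"],s["joints"].round(0))
hsv=cv2.cvtColor(c["img"],cv2.COLOR_RGB2HSV); S,V=hsv[...,1].astype(int),hsv[...,2].astype(int)
a=np.radians(yaw); d=np.array([np.cos(a),np.sin(a)]); sd=wproj(c,[cx+.02*d[0],cy+.02*d[1],.004])[0]
m=comp((V>150)&(S<40),sd); w=wplane(c,px(m),.004); print("blade",rect(w),"seed",sd,px(m).mean(0))
save(c,f)
E
python3 chk.py .4308 -.0511 33.8 w3.png
```

```text
[ 0.39933009 -0.07127648  0.18626014] [-1.79995417e+02  2.79634370e-02  3.38294830e+01] [ 18.  -4. -34.   0. -60. 106.]
blade (array([ 0.4294, -0.0513]), array([0.131, 0.051]), 33.9) seed [320.98960335 126.06967477] [320.41332771 137.68473218]
```

Blade B measures 131×51 mm at 33.9°, with lateral error under 1 mm. Going down.

>>> move_arm(plan=[[0.2,0,0,-0.03,0,0,0],[0.2,0,0,-0.04,0,0,0],[0.2,0,0,-0.04,0,0,0],[0.2,0,0,-0.03,0,0,0],[0.2,0,0,-0.02,0,0,0],[0.2,0,0,-0.013,0,0,0],[0.2,0,0,0,0,0,0],[-1,0,0,0,0,0,0],[-1,0,0,0,0,0,0],[-1,0,0,0,0,0,0],[-1,0,0,0,0,0,0],[-1,0,0,0,0,0,0]])

```text
time_s: 14.05
tcp_pos: [0.3993, -0.0711, 0.0139]
eef_rot: [180.0, -0.0, 33.9]
contact_force: [-1.5, 0.5, 5.8]
gripper_width: 0.0179
gripper_force: 30.0
```

>>> move_arm(plan=[[-1,0,0,0.02,0,0,0],[-1,0,0,0.04,0,0,0],[-1,0,0,0.04,0,0,0],[-1,0.009,-0.011,0,0,0,-7.7],[-1,0.009,-0.011,0,0,0,-7.7],[-1,0.009,-0.011,0,0,0,-7.7],[-1,0.009,-0.011,0,0,0,-7.7],[-1,0.009,-0.011,0,0,0,-7.7],[-1,0.009,-0.011,0,0,0,-7.7],[-1,0.009,-0.011,0,0,0,-7.7],[-1,0.009,-0.011,0,0,0,-7.7],[-1,0.009,-0.011,0,0,0,-7.7],[-1,0.009,-0.012,0,0,0,-7.7],[-1,0.009,-0.012,0,0,0,-7.8],[-1,0.008,-0.0115,0,0,0,-7.9],[-1,0,0,0,0,0,0],[-1,0,0,0,0,0,0]])

```text
time_s: 16.18
tcp_pos: [0.5054, -0.2054, 0.1131]
eef_rot: [180.0, 0.0, -58.7]
contact_force: [1.6, 1.0, -1.5]
gripper_width: 0.0178
gripper_force: 30.0
```

>>> move_arm(plan=[[-1,0.0005,0.0003,-0.02,0,0,0],[-1,0,0,-0.03,0,0,0],[-1,0,0,-0.02,0,0,0],[-1,0,0,-0.007,0,0,0],[-1,0,0,0,0,0,0],[-1,0.0052,-0.0086,0,0,0,0],[-1,0.0052,-0.0086,0,0,0,0],[-1,0.0052,-0.0086,0,0,0,0],[-1,0.0052,-0.0086,0,0,0,0],[-1,0.0052,-0.0086,0,0,0,0],[-1,0.0052,-0.0086,0,0,0,0],[-1,0.0052,-0.0086,0,0,0,0],[-1,0.0052,-0.0086,0,0,0,0],[-1,0.0052,-0.0086,0,0,0,0],[-1,0.0052,-0.0086,0,0,0,0],[-1,0.0052,-0.0086,0,0,0,0],[-1,0,0,0,0,0,0]])

```text
time_s: 18.3
tcp_pos: [0.5641, -0.3006, 0.0364]
eef_rot: [-180.0, -0.0, -58.8]
contact_force: [-0.8, 0.6, -1.8]
gripper_width: 0.0178
gripper_force: 30.0
```

>>> move_arm(plan=[[-1,0.0013,-0.0021,0,0,0,0],[-1,0.001,-0.0017,0,0,0,0],[-1,0.0008,-0.0013,0,0,0,0],[-1,0,0,0,0,0,0]])

```text
time_s: 18.8
tcp_pos: [0.5655, -0.3035, 0.0362]
eef_rot: [179.9, 0.2, -58.8]
contact_force: [-3.1, 8.1, 0.7]
gripper_width: 0.0177
gripper_force: 30.0
```

>>> move_arm(plan=[[-1,-0.0008,0.0014,0,0,0,0],[-0.1,0,0,0,0,0,0],[-0.1,0,0,0,0,0,0],[-0.1,0,0,0,0,0,0],[-0.1,0,0,0,0,0,0],[-0.1,0,0,0.02,0,0,0],[-0.1,0,0,0.03,0,0,0],[-0.1,0,0,0.05,0,0,0],[-0.1,0,0,0.05,0,0,0],[-0.1,0,0,0,0,0,0]])

```text
time_s: 20.05
tcp_pos: [0.5685, -0.3046, 0.1918]
eef_rot: [-179.7, -0.4, -58.8]
contact_force: [0.2, -1.1, -0.1]
gripper_width: 0.0393
gripper_force: 0.0
```

>>> move_arm(plan=[[0.2,-0.016,0.03,0,0,0,2.5],[0.2,-0.016,0.037,0,0,0,2.5],[0.2,-0.016,0.037,0,0,0,2.5],[0.2,-0.016,0.037,0,0,0,2.5],[0.2,-0.016,0.037,0,0,0,2.5],[0.2,-0.016,0.037,0,0,0,2.5],[0.2,-0.016,0.037,0,0,0,2.5],[0.2,-0.016,0.037,0,0,0,2.5],[0.2,-0.016,0.037,0,0,0,2.5],[0.2,-0.016,0.037,0,0,0,2.5],[0.2,-0.016,0.037,0,0,0,2.5],[0.2,-0.016,0.037,0,0,0,2.5],[0.2,-0.016,0.037,0,0,0,2.5],[0.2,-0.016,0.037,0,0,0,2.5],[0.2,-0.016,0.037,0,0,0,2.5],[0.2,-0.003,0.011,0,0,0,0.3],[0.2,0,0,0,0,0,0],[0.2,0,0,0,0,0,0]])

```text
time_s: 22.3
tcp_pos: [0.3232, 0.2544, 0.1863]
eef_rot: [180.0, 0.0, -21.1]
contact_force: [-0.3, -0.8, -0.2]
gripper_width: 0.0526
gripper_force: 0.0
```

```bash
python3 chk.py .3561 .2445 -21 w4.png
```

```text
[0.32328302 0.25440691 0.18639122] [ 1.79977171e+02  5.29605717e-03 -2.10719122e+01] [ 66.  -3. -34.  -0. -60.   3.]
blade (array([0.3552, 0.2439]), array([0.13 , 0.051]), 158.9) seed [317.54059217 129.26526567] [318.27025303 140.3706145 ]
```

>>> move_arm(plan=[[0.2,-0.0012,0.0023,-0.03,0,0,0],[0.2,0,0,-0.04,0,0,0],[0.2,0,0,-0.04,0,0,0],[0.2,0,0,-0.03,0,0,0],[0.2,0,0,-0.02,0,0,0],[0.2,0,0,-0.013,0,0,0],[0.2,0,0,0,0,0,0],[-1,0,0,0,0,0,0],[-1,0,0,0,0,0,0],[-1,0,0,0,0,0,0],[-1,0,0,0,0,0,0],[-1,0,0,0,0,0,0]])

```text
time_s: 23.85
tcp_pos: [0.3219, 0.2577, 0.0138]
eef_rot: [-180.0, -0.0, -21.0]
contact_force: [-1.6, 0.4, 6.0]
gripper_width: 0.0181
gripper_force: 30.0
```

>>> move_arm(plan=[[-1,0,0,0.02,0,0,0],[-1,0,0,0.04,0,0,0],[-1,0,0,0.06,0,0,0],[-1,0.02,-0.028,0,0,0,-2.5],[-1,0.018,-0.032,0,0,0,-2.5],[-1,0.016,-0.033,0,0,0,-2.5],[-1,0.016,-0.033,0,0,0,-2.5],[-1,0.016,-0.033,0,0,0,-2.5],[-1,0.016,-0.033,0,0,0,-2.5],[-1,0.014,-0.033,0,0,0,-2.5],[-1,0.012,-0.033,0,0,0,-2.5],[-1,-0.002,-0.036,0,0,0,-2.5],[-1,-0.002,-0.036,0,0,0,-2.5],[-1,-0.002,-0.036,0,0,0,-2.5],[-1,-0.003,-0.036,0,0,0,-2.5],[-1,-0.003,-0.036,0,0,0,-2.5],[-1,-0.003,-0.036,0,0,0,-2.5],[-1,-0.001,-0.033,0,0,0,-2.7],[-1,0,0,0,0,0,0],[-1,0,0,0,0,0,0]])

```text
time_s: 26.35
tcp_pos: [0.4333, -0.2491, 0.1331]
eef_rot: [180.0, 0.1, -58.7]
contact_force: [0.3, 0.3, -2.4]
gripper_width: 0.0179
gripper_force: 30.0
```

>>> move_arm(plan=[[-1,0,0,-0.03,0,0,0],[-1,0,0,-0.04,0,0,0],[-1,0,0,-0.02,0,0,0],[-1,0,0,-0.007,0,0,0],[-1,0,0,0,0,0,0],[-1,0.0052,-0.0086,0,0,0,0],[-1,0.0052,-0.0086,0,0,0,0],[-1,0.0052,-0.0086,0,0,0,0],[-1,0.0052,-0.0086,0,0,0,0],[-1,0.0052,-0.0086,0,0,0,0],[-1,0.0052,-0.0086,0,0,0,0],[-1,0.0052,-0.0086,0,0,0,0],[-1,0.0052,-0.0086,0,0,0,0],[-1,0.0052,-0.0086,0,0,0,0],[-1,0.0052,-0.0086,0,0,0,0],[-1,0.0052,-0.0086,0,0,0,0],[-1,0,0,0,0,0,0]])

```text
time_s: 28.48
tcp_pos: [0.4914, -0.3446, 0.0364]
eef_rot: [-180.0, -0.0, -58.7]
contact_force: [-0.0, -0.4, -1.6]
gripper_width: 0.018
gripper_force: 30.0
```

>>> move_arm(plan=[[-1,0.0013,-0.0021,0,0,0,0],[-1,0.001,-0.0017,0,0,0,0],[-1,0.0008,-0.0013,0,0,0,0],[-1,0,0,0,0,0,0]])

```text
time_s: 28.98
tcp_pos: [0.493, -0.3479, 0.0362]
eef_rot: [179.9, 0.1, -58.7]
contact_force: [-1.7, 4.3, 0.1]
gripper_width: 0.0181
gripper_force: 30.0
```

>>> move_arm(plan=[[-1,-0.0008,0.0014,0,0,0,0],[-0.1,0,0,0,0,0,0],[-0.1,0,0,0,0,0,0],[-0.1,0,0,0,0,0,0],[-0.1,0,0,0,0,0,0],[-0.1,0,0,0.02,0,0,0],[-0.1,0,0,0.03,0,0,0],[-0.1,0,0,0.05,0,0,0],[-0.1,0,0,0.05,0,0,0],[-0.1,0,0,0.02,0,0,0]])

```text
time_s: 30.22
tcp_pos: [0.4946, -0.3483, 0.2103]
eef_rot: [-179.8, -0.2, -58.7]
contact_force: [0.2, 0.4, -1.0]
gripper_width: 0.0395
gripper_force: 0.0
```

>>> move_arm(plan=[[1,-0.004,0.03,0,0,0,8],[1,-0.0045,0.0335,0,0,0,8.6],[1,-0.0045,0.0335,0,0,0,8.6],[1,-0.0045,0.0335,0,0,0,8.6],[1,-0.0045,0.0335,0,0,0,8.6],[1,-0.0045,0.0335,0,0,0,8.6],[1,-0.0045,0.0335,0,0,0,8.6],[1,-0.0045,0.0335,0,0,0,8.6],[1,-0.0045,0.0335,0,0,0,8.6],[1,-0.0045,0.0335,0,0,0,8.6],[1,-0.0045,0.0335,0,0,0,8.6],[1,-0.0045,0.0335,0,0,0,8.6],[1,-0.0045,0.0335,0,0,0,8.6],[1,-0.0045,0.0335,0,0,0,8.6],[1,-0.004,0.004,0,0,0,0],[1,0,0,0,0,0,0],[1,0,0,0,0,0,0]])

```text
time_s: 32.35
tcp_pos: [0.4269, 0.1212, 0.2066]
eef_rot: [180.0, 0.0, 61.0]
contact_force: [0.3, 0.1, -0.1]
gripper_width: 0.0879
gripper_force: 0.0
```

```bash
python3 - <<'E'
from h import *
c=cap("wrist"); s=telemetry.get_state(); print(s["tcp_pos"],s["eef_rot"],s["joints"].round(0))
save(c,"w5.png")
w=ortho(c,.4296,.1246,.064,.06,240); b=ortho(c,.5386,.3065,.008,.16,560); np.savez("w5.npz",**c)
b=cv2.resize(b,(480,480)); w=cv2.resize(w,(300,300)); out=np.zeros((480,790,3),np.uint8); out[:,:480]=b; out[:300,485:785]=w
cv2.imwrite("pics/o5.png",out[:,:,::-1])
E
```

```text
[0.42694839 0.12116216 0.20659073] [1.79997975e+02 6.58541579e-04 6.10104493e+01] [ 41.  -1. -29.   0. -62. 110.]
```

View pics/o5.png

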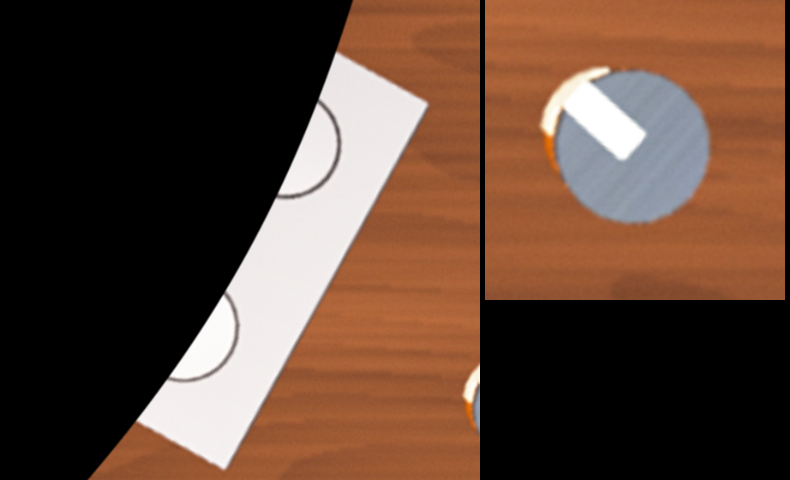

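View pics/w5.png

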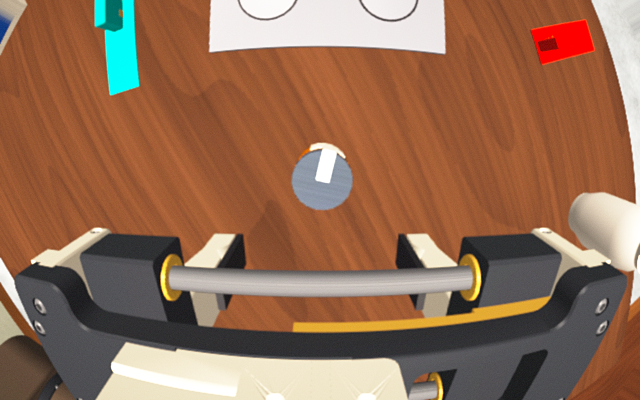

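Lid centre is at (148,146) in the inset, which puts the jar at (0.431, 0.125). Its strip points to 46.5°, so it needs +14.5°. The tray edge runs from (428,103) to (226,468), giving reader yaw 61°, with rings at (184,325) and (288,143). I'll grasp the jar.

>>> move_arm(plan=[[1,0.004,0.004,0,0,0,-7],[1,0,0,-0.02,0,0,-7.5],[1,0,0,-0.04,0,0,0],[1,0,0,-0.04,0,0,0],[1,0,0,-0.04,0,0,0],[1,0,0,-0.03,0,0,0],[1,0,0,-0.015,0,0,0],[1,0,0,0,0,0,0],[-1,0,0,0,0,0,0],[-1,0,0,0,0,0,0],[-1,0,0,0,0,0,0],[-1,0,0,0,0,0,0]], force=25)

```text
time_s: 33.9
tcp_pos: [0.4312, 0.1261, 0.0222]
eef_rot: [180.0, -0.1, 46.6]
contact_force: [-1.4, -0.2, 6.4]
gripper_width: 0.0618
gripper_force: 25.0
```

>>> move_arm(plan=[[-1,0,0,0.015,0,0,0],[-1,0,0,0.03,0,0,0],[-1,0.004,0.015,0.015,0,0,2.4],[-1,0.007,0.032,0,0,0,3],[-1,0.008,0.035,0,0,0,3],[-1,0.008,0.035,0,0,0,3],[-1,0.008,0.035,0,0,0,3],[-1,0.008,0.035,0,0,0,0],[-1,0.007,0.0305,0,0,0,0],[-1,0,0,0,0,0,0],[-1,0,0,-0.02,0,0,0],[-1,0,0,-0.02,0,0,0],[-1,0,0,-0.008,0,0,0],[-1,0,0,0,0,0,0]])

```text
time_s: 35.65
tcp_pos: [0.4805, 0.3427, 0.0331]
eef_rot: [-180.0, 0.1, 61.0]
contact_force: [-0.5, -0.1, -2.7]
gripper_width: 0.0618
gripper_force: 25.0
```

>>> move_arm(plan=[[-1,0,0,-0.0025,0,0,0],[-1,0,0,-0.0005,0,0,0],[-1,0,0,0,0,0,0],[1,0,0,0,0,0,0],[1,0,0,0,0,0,0],[1,0,0,0,0,0,0],[1,0,0,0,0,0,0],[1,0,0,0.02,0,0,0],[1,0,0,0.04,0,0,0],[1,0,0,0.05,0,0,0],[1,0,0,0.06,0,0,0],[1,0,0,0,0,0,0],[1,0,0,0,0,0,0]])

```text
time_s: 37.28
tcp_pos: [0.4806, 0.3432, 0.2006]
eef_rot: [-180.0, -0.0, 61.0]
contact_force: [-0.2, 0.5, -0.5]
gripper_width: 0.0879
gripper_force: 0.0
```

```bash
python3 - <<'E'
from h import *
c=cap("wrist"); s=telemetry.get_state(); print(s["tcp_pos"],s["eef_rot"]); np.savez("w6.npz",**c)
w=ortho(c,.481,.3437,.072,.06,300); b=ortho(c,.5422,.3297,.008,.16,480); k=ortho(c,.598,.410,.09,.06,300)
out=np.zeros((600,790,3),np.uint8); out[:480,:480]=b; out[:300,485:785]=w; out[300:,485:785]=k
cv2.imwrite("pics/o6.png",out[:,:,::-1])
P=c["depth"]; t=cap("top"); Q=cloud(t); m=(np.hypot(Q[...,0]-.597,Q[...,1]-.409)<.012); print("key z",np.percentile(Q[m][:,2],[5,50,90]).round(4))
E
```

```text
[0.48036896 0.34288773 0.19970901] [-1.79968534e+02  6.45873797e-02  6.09887458e+01]
key z [0.0882 0.0914 0.0952]
```

View pics/o6.png

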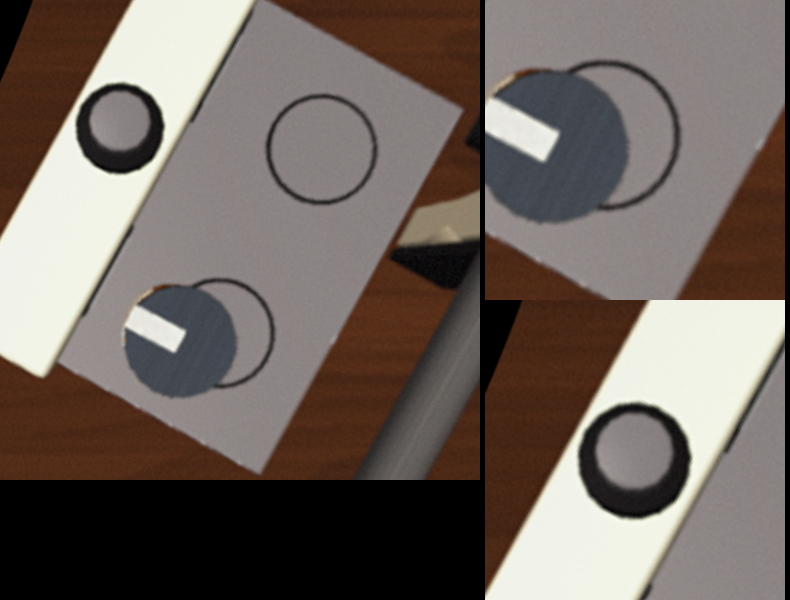

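The jar has been knocked after placing: its lid centre is at (554,146) in the inset, about 32 mm off in +y. Its yaw is still about 61°. I'll measure it precisely and put it back.

```bash
cat > jar.py <<'E'
from h import *
import sys
X,Y,Z=map(float,sys.argv[1:4])
c=cap("wrist"); s=telemetry.get_state(); print(s["time_s"],s["tcp_pos"],s["eef_rot"])
h=.09;n=540; o=ortho(c,X,Y,Z,h,n); hsv=cv2.cvtColor(o,cv2.COLOR_RGB2HSV); H,S,V=[hsv[...,i].astype(int) for i in range(3)]
w=lambda u,v:(X+h-v*2*h/(n-1),Y+h-u*2*h/(n-1))
lid=((H>90)&(H<125)&(S>50)&(V>40)).astype(np.uint8)
lid=cv2.morphologyEx(lid,cv2.MORPH_OPEN,np.ones((5,5)))
cs,_=cv2.findContours(lid,cv2.RETR_EXTERNAL,cv2.CHAIN_APPROX_NONE); k=max(cs,key=cv2.contourArea)
(u,v),rad=cv2.minEnclosingCircle(k); J=np.array(w(u,v)); print("lid",J.round(4),"dia",round(2*rad*2*h/(n-1),4))
yy,xx=np.mgrid[:n,:n]; st=(S<60)&(V>170)&(np.hypot(xx-u,yy-v)<rad*.93)
p=px(st); q=np.array(w(*p.mean(0))); d=q-J; print("strip n",len(p),"yaw",np.degrees(np.arctan2(d[1],d[0])).round(1),"len",np.hypot(*d).round(4))
e=J-[.5567,.3360]; a=np.radians(61); print("in reader",np.round([e@[np.cos(a),np.sin(a)],e@[-np.sin(a),np.cos(a)]],4))
E
python3 jar.py .4825 .376 .072
```

```text
37.425 [0.48037053 0.34281643 0.19916721] [-1.79972281e+02  1.33337880e-01  6.09991037e+01]Traceback (most recent call last):
  File "jar.py", line 9, in <module>
    cs,_=cv2.findContours(lid,cv2.RETR_EXTERNAL,cv2.CHAIN_APPROX_NONE); k=max(cs,key=cv2.contourArea)
                                                                          ~~~^^^^^^^^^^^^^^^^^^^^^^^^
ValueError: max() iterable argument is empty
```

```bash
python3 - <<'E'
from h import *
c=dict(np.load("w6.npz")); o=ortho(c,.4825,.376,.072,.09,540); hsv=cv2.cvtColor(o,cv2.COLOR_RGB2HSV)
for v,u in ((270,300),(300,300),(320,260),(270,420),(420,270)): print(v,u,o[v,u],hsv[v,u])
E
sed -i 's/(S>50)&(V>40)/(S>40)\&(V>25)\&(V<170)/' jar.py; python3 jar.py .4825 .376 .072
```

```text
270 300 [65 72 78] [104  43  78]
300 300 [68 72 81] [111  41  81]
320 260 [64 72 79] [104  48  79]
270 420 [94 89 88] [ 5 16 94]
420 270 [95 71 61] [ 9 91 95]
37.475 [0.48046905 0.34287116 0.19921721] [-1.79977079e+02  1.32807482e-01  6.09995571e+01]
lid [0.5015 0.3892] dia 0.0179
strip n 282 yaw 152.9 len 0.0063
in reader [0.0198 0.074 ]
```

```bash
sed -i 's/(S>40)&(V>25)&(V<170)/(S>24)\&(V>25)\&(V<150)/; s/hsv=cv2.cvtColor(o,/o=cv2.GaussianBlur(o,(7,7),0); hsv=cv2.cvtColor(o,/; s/np.ones((5,5)))/np.ones((9,9)))/' jar.py; sed -i 's/(S<60)&(V>170)/(S<60)\&(V>120)/' jar.py; python3 jar.py .4825 .376 .072
```

```text
37.525 [0.48057613 0.34296014 0.1993436 ] [-1.79983878e+02  1.21986145e-01  6.10019425e+01]
lid [0.482  0.3766] dia 0.0603
strip n 3667 yaw 63.1 len 0.0138
in reader [-0.0007  0.085 ]
```

>>> move_arm(plan=[[1,0.0015,0.0335,0,0,0,2],[1,0,0,0,0,0,0],[1,0,0,-0.03,0,0,0],[1,0,0,-0.04,0,0,0],[1,0,0,-0.04,0,0,0],[1,0,0,-0.035,0,0,0],[1,0,0,-0.02,0,0,0],[1,0,0,0,0,0,0],[1,0,0,-0.003,0,0,0],[-1,0,0,0,0,0,0],[-1,0,0,0,0,0,0],[-1,0,0,0,0,0,0],[-1,0,0,0,0,0,0]])

```text
time_s: 39.15
tcp_pos: [0.4825, 0.3771, 0.0331]
eef_rot: [180.0, -0.0, 63.0]
contact_force: [-1.3, -0.7, 3.6]
gripper_width: 0.0615
gripper_force: 25.0
```

>>> move_arm(plan=[[-1,0,0,0.01,0,0,0],[-1,0,0,0.005,0,0,0],[-1,-0.0005,-0.011,0,0,0,-1],[-1,-0.0005,-0.012,0,0,0,-1],[-1,-0.0005,-0.0105,0,0,0,0],[-1,0,0,0,0,0,0],[-1,0,0,-0.008,0,0,0],[-1,0,0,-0.006,0,0,0],[-1,0,0,-0.001,0,0,0],[-1,0,0,0,0,0,0],[1,0,0,0,0,0,0],[1,0,0,0,0,0,0],[1,0,0,0,0,0,0],[1,0,0,0,0,0,0],[1,0,0,0.02,0,0,0],[1,0,0,0.04,0,0,0],[1,0,0,0.05,0,0,0],[1,0,0,0.06,0,0,0],[1,0,0,0,0,0,0]])

```text
time_s: 41.52
tcp_pos: [0.483, 0.3454, 0.2083]
eef_rot: [179.9, -0.6, 61.0]
contact_force: [0.2, 0.9, -2.0]
gripper_width: 0.0878
gripper_force: 0.0
```

```bash
python3 jar.py .481 .3437 .072
```

```text
41.575 [0.48170439 0.34436498 0.20524136] [179.95325846  -0.30654362  61.00513948]
lid [0.4809 0.3435] dia 0.0603
strip n 3773 yaw 61.1 len 0.0133
in reader [-0.0302  0.07  ]
```

Jar is back on the spot within 1 mm at 61.1°. Next, the key.

>>> move_arm(plan=[[-1,0.02,0.011,0,0,0,0],[-1,0.03,0.017,0,0,0,0],[-1,0.03,0.017,0,0,0,0],[-1,0.024,0.0135,0,0,0,0],[-1,0.0123,0.007,0,0,0,0],[-1,0,0,-0.03,0,0,0],[-1,0,0,-0.03,0,0,0],[-1,0,0,-0.025,0,0,0],[-1,0,0,-0.01,0,0,0],[-1,0,0,0,0,0,0],[-1,0,0,0,0,0,0]])

```text
time_s: 42.95
tcp_pos: [0.5977, 0.4093, 0.1088]
eef_rot: [180.0, -0.1, 61.0]
contact_force: [0.2, 0.2, -0.2]
gripper_width: 0.0004
gripper_force: 0.0
```

>>> move_arm(plan=[[-1,0,0,-0.005,0,0,0],[-1,0,0,-0.004,0,0,0],[-1,0,0,0,0,0,0]])

```text
time_s: 43.32
tcp_pos: [0.597, 0.4086, 0.0982]
eef_rot: [-180.0, 0.0, 61.0]
contact_force: [0.2, 0.3, -0.5]
gripper_width: 0.0004
gripper_force: 0.0
```

>>> move_arm(plan=[[-1,0,0,-0.003,0,0,0],[-1,0,0,-0.003,0,0,0],[-1,0,0,0,0,0,0]])

```text
time_s: 43.7
tcp_pos: [0.5972, 0.4089, 0.0924]
eef_rot: [180.0, 0.0, 61.0]
contact_force: [-0.6, -0.1, 1.4]
gripper_width: 0.0003
gripper_force: 0.6
```

>>> move_arm(plan=[[-1,0,0,-0.003,0,0,0],[-1,0,0,0,0,0,0]])

```text
time_s: 43.95
tcp_pos: [0.5973, 0.4089, 0.0897]
eef_rot: [180.0, -0.0, 61.0]
contact_force: [-0.4, -0.1, 3.3]
gripper_width: 0.0003
gripper_force: 1.4
```

>>> move_arm(plan=[[-1,0,0,-0.002,0,0,0],[-1,0,0,-0.001,0,0,0],[-1,0,0,-0.001,0,0,0],[-1,0,0,0,0,0,0]])

```text
time_s: 44.45
tcp_pos: [0.5973, 0.4089, 0.0863]
eef_rot: [180.0, -0.0, 61.0]
contact_force: [-2.6, -1.1, 7.2]
gripper_width: 0.0001
gripper_force: 3.7
```

>>> move_arm(plan=[[-1,0,0,-0.001,0,0,0],[-1,0,0,-0.001,0,0,0],[-1,0,0,0,0,0,0]])

```text
time_s: 44.82
tcp_pos: [0.5974, 0.409, 0.0861]
eef_rot: [179.9, -0.1, 61.0]
contact_force: [-6.5, -2.7, 16.7]
gripper_width: 0.0006
gripper_force: 8.5
```

>>> move_arm(plan=[[-1,0,0,0.015,0,0,0],[-1,0,0,0.03,0,0,0],[-1,0,0,0.05,0,0,0],[-1,-0.045,-0.02,0.02,0,0,0],[-1,-0.04,-0.025,0,0,0,0],[-1,-0.03,-0.02,0,0,0,0],[-1,0,0,0,0,0,0],[-1,0,0,0,0,0,0]])

```text
time_s: 45.82
tcp_pos: [0.4824, 0.3442, 0.1989]
eef_rot: [180.0, -0.0, 61.0]
contact_force: [0.3, 0.1, -0.2]
gripper_width: 0.0002
gripper_force: 0.0
```

```bash
python3 jar.py .481 .3437 .072; python3 - <<'E'
from h import *
c=cap("top"); s=cap("scene"); save(s,"s9.png",(160,110,480,300),2.5); save(c,"top9.png",(160,90,480,310),2.5)
Q=cloud(c); m=(np.hypot(Q[...,0]-.597,Q[...,1]-.409)<.012); print("key z",np.percentile(Q[m][:,2],[5,50,90]).round(4))
E
```

```text
45.875 [0.48265744 0.34428449 0.19852238] [ 1.79998122e+02 -7.62300602e-03  6.09985362e+01]
lid [0.4807 0.3437] dia 0.0603
strip n 3778 yaw 60.1 len 0.0133
in reader [-0.0301  0.0702]
key z [0.0893 0.0924 0.095 ]
```

View pics/s9.png

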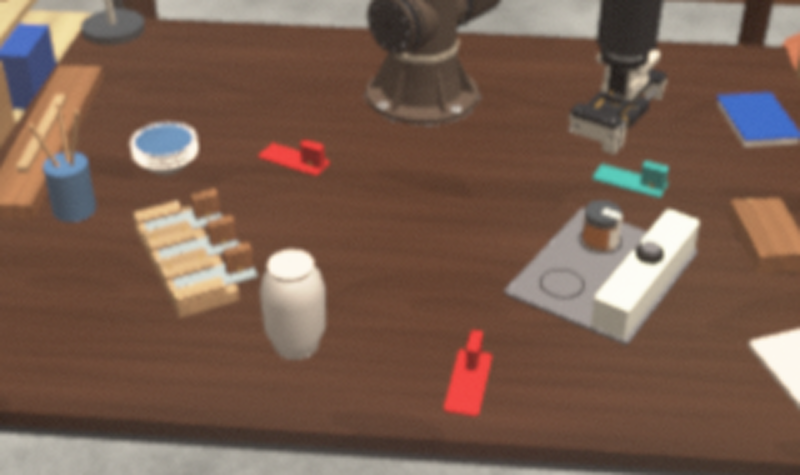

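View pics/top9.png

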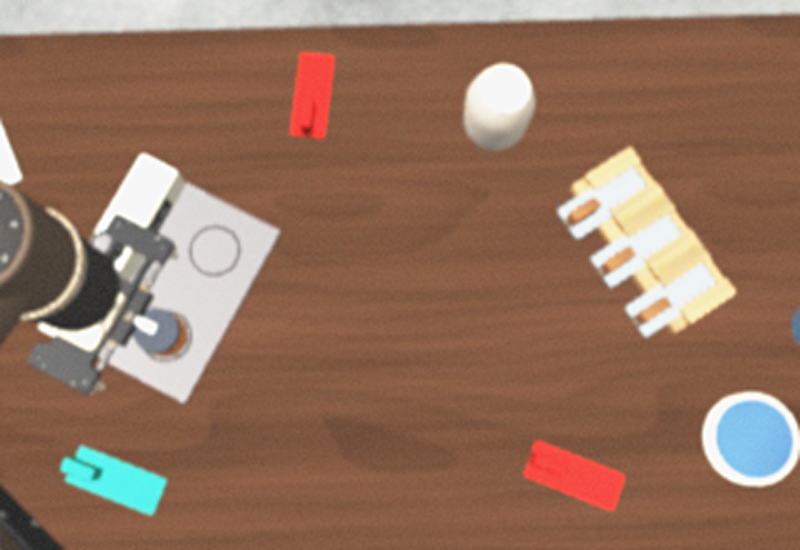

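Both views show all three scrapers fully in the slots with their rear ends level. The jar is upright on its ring facing the window, and the key is up. The bystanders are untouched, so I'm handing in.

```bash
python3 -c "
from plant import workorder; print(workorder.close_job())"
```

```text
the job is handed in; nothing more can be done
None
```

I handed the job in at about 46 s: the one jar present is back on its spot facing the reader after being knocked once, the key was pressed fully down and is up again, and all three scrapers are home in the rack. The hand-in returned no verdict.

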